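# Load two kitting posts with spindle parts in order

## Task

Load the two kitting posts for the next assembly station: on the post with the round blue base thread the brass spacer first and the toothed steel gear on top of it, hub up as it lies; on the post with the square green base thread the ball bearing first and the red pulley on top of it. Lower each part down its post to sit flat rather than dropping it, and leave the metal sleeve, the oil bottle and the screwdriver where they are.

Things in the scene. Friction and masses are not known exactly. Their poses are not given: they have to be found in the camera images.
- blue_post: Kitting post with a round blue base, 84 mm in diameter and 14 mm high. A bare steel peg, 16 mm in diameter, stands upright at the middle of the base and reaches 54 mm above the base's top (68 mm above the bench); its uppermost 12 mm taper to 6 mm. The base is fixed to the bench. Its origin is the centre of its underside, on the bench, under the peg's axis; z up.
- green_post: Kitting post with a square green base, 80 x 80 mm and 14 mm high. A bare steel peg, 16 mm in diameter, stands upright at the middle of the base and reaches 54 mm above the base's top (68 mm above the bench); its uppermost 12 mm taper to 6 mm. The base is fixed to the bench. Its origin is the centre of its underside, on the bench, under the peg's axis; z up.
- brass_spacer: Plain brass ring lying flat on the bench: outside diameter 48 mm, bore 26 mm, height 24 mm, about 0.26 kg. Its origin is the centre of its underside, its z axis points up along its bore.
- gear: Bright steel spur gear lying flat on the bench with its hub up: toothed rim 66 mm in diameter and 10 mm thick (20 teeth) at the bottom, and on it a smooth round hub 40 mm in diameter and 16 mm tall to grip; 26 mm high in all, bore 26 mm right through, about 0.3 kg. Its origin is the centre of its underside, its z axis points up along its bore.
- bearing: Ball bearing lying flat on the bench: steel outer and inner rings with a black seal ring between them, outside diameter 62 mm, bore 26 mm, height 20 mm, about 0.25 kg. Its origin is the centre of its underside, its z axis points up along its bore.
- pulley: Red belt pulley lying flat on the bench: two flanges 60 mm in diameter and 7 mm thick with an 8 mm wide, 4 mm deep groove between them, bore 26 mm, height 22 mm, about 0.12 kg. Its origin is the centre of its underside, its z axis points up along its bore.
- sleeve: Bystander: bare metal tube standing upright near the left edge of the work, 42 mm in diameter, 65 mm high. Origin at the centre of its underside.
- oil_bottle: Bystander: white bottle with an orange cap standing near the right edge of the work, 56 mm in diameter, 110 mm high. Origin at the centre of its underside.
- screwdriver: Bystander: screwdriver with an orange handle, 200 mm long, lying across beyond the work. Origin under the middle of its length; its x axis runs along it from handle to tip.

How it is judged:
By the outcome, as a careful person would: the job done as asked, in the order asked, and still so for the second after the job is handed in, with the robot touching nothing.
It also fails if it takes over 115 s, if anything falls off the work surface, if the arm or the gripper's body presses on something with over 40 N, if the wrist force passes 120 N, or if a joint passes its speed limit or range.

## Robot

A 6-joint arm with a two-finger parallel gripper is mounted at the origin on the work surface. World frame = base frame: x ahead of the robot, y to its left, z up, the work surface at z = 0. Lengths are in m, angles in rad, forces in N, time in s.
With the tool pointing down it reaches from about 0.35 to 0.775 m from the base axis. Payload 7.3 kg.
Tool frame: the origin (TCP) lies at the very end of the fingers, on their centre line; the grasp point (between the pads) lies 19 mm behind it (robot.pinch_z is the distance from the TCP to the grasp point, in m); z points along the fingers, y is the line along which they close (so a half turn about z gives the same grasp; the last joint's range is limited). The gripper opens to 92 mm and grips with 3 to 60 N. Pads are 19 mm wide; open, the fingers measure 130 mm over their backs; the gripper's body (75 mm by 190 mm) begins 47 mm behind the grasp point.
Start: joints at [-1.361, 0.342, 1.524, -0, 1.275, -0.146], TCP at [0.183, -0.492, 0.227] pointing down, gripper open.
Joint ranges: [-2.53, 2.53], [-0.77, 2.02], [0.04, 2.7], [-1, 4.14], [0.28, 2.66], [-3.11, 3.11]. Speed limits (rad/s): [2.57, 2.57, 3.14, 3.14, 3.14, 3.14].

## Interface

Orientations are given as [roll, pitch, yaw] about the fixed x, y, z axes, in that order (R = Rz(yaw) Ry(pitch) Rx(roll)).
In Python, from cell import robot gives the robot as it stands.
- The arm moves only by the tool move_arm, never from a script. Its argument "motion" is a list of rows, each a list of 6 numbers: the shift along the tool's x, y, z in units of 0.1 m (1.0 is 0.1 m), then the turn, a rotation vector about the tool's x, y, z in units of pi rad (1.0 is pi rad). In form: [[dx, dy, dz, rx, ry, rz], ...]. A call has 1 to 12 rows; each row is the pose to reach, as a shift and turn from the pose commanded when the call began, along the tool's axes at that moment, turning the shorter way round; what a row does not reach only later rows make up. A row lasts 1/8 s, in which the tool goes at most 62.5 mm and 10.7 degrees, less where a joint would pass 70% of its speed; a pose out of reach is approached as far as the arm can. A call with a number of a shift or a turn outside -1 to 1 is refused whole. A call with a gripper value outside its range is refused whole. "fingers" is the opening, from -1 (shut) to 1 (fully open), set as the call begins (left out, the last holds). The fingers move at their own pace and stop on an object; "newtons" is the grip in N (left out, the last holds). Time passes only in rows, so rows that repeat a pose let the fingers close. It gives the time, the measured TCP pose, the force, the opening and the grip force at its end, in the units of the state.
- robot.observe(): the state, without advancing time (a new reading comes with each control period).
- robot.read_camera(name): name is "scene" or "top"; returns a dict with "image" (384x512x3 uint8, red, green, blue), "range_z" (384x512 float32, m along the optical axis (not along the pixel's ray), 0 where there is no reading), "vfov" (degrees; the focal length in pixels is half the picture's height over the tangent of half this angle, whatever the lens; pixels are square), "cx", "cy" (the principal point, pixels), "k1" (the pictures are not rectified: a ray, as slopes to the right and down, at radius r is drawn at 1 + k1 r^2 times it, then the intrinsics apply), "extrinsics" (4x4, takes a point from camera to world coordinates). Camera axes: x right, y up, looking along -z (the intrinsics and any distortion apply to the point x, -y, -z); pixel columns grow to the right and rows downward; lengths in m; the calibration is good to about 2 mm. A picture is of the moment at which its call begins.
- robot.hand_in(): hands the job in; it is judged then, once.
The state is a dict: "time": time; "qpos": joint angles; "qvel": joint speeds; "joint_efforts": joint torques, N m; "tool_pos": TCP position; "tool_rot": TCP orientation; "contact_force": force on the tool from outside, world axes, zero at the start; "torque": the same for the moment, N m; "opening": finger opening in m; "grip_force": force on a finger pad.
Only numpy, scipy, OpenCV 4.12 (cv2) and the standard library are available. Lean on these libraries where they do the work, as an engineer would, in place of code of your own. Each camera call takes 0.05 s, during which the arm holds its last target. There are 200 camera calls.

## Working session

There is one attempt and no reset: what is moved stays moved. The work goes in short steps, Python scripts to look and compute and a tool call to move; the robot and the scene stay as the last step left them, time stands still between calls to the robot, and variables do not carry over. Pictures are saved under pics/ and viewed, at most 14 in all, crops included, and the job is handed in when it is done.

Besides the shell and the picture viewer there is one more tool, called after "Request:" in YAML: its name, and indented under it one key for each argument. move_arm: Moves the arm, as the interface text tells. Shifts and turns lie within -1 to 1; 1 stands for 0.1 m of shift or pi rad of turn. Its arguments: {"type":"object","properties":{"motion":{"type":"array"},"fingers":{"type":"number"},"newtons":{"type":"number"}},"required":["motion"]}

```bash
mkdir -p pics; ls; cat > h.py <<'E'
import numpy as np, cv2
from cell import robot
def cam(n):
    return robot.read_camera(n)
def cloud(c):
    """world xyz for every pixel"""
    h,w=c["range_z"].shape; f=h/2/np.tan(np.radians(c["vfov"])/2)
    u,v=np.meshgrid(np.arange(w),np.arange(h))
    xd=(u-c["cx"])/f; yd=(v-c["cy"])/f
    x,y=xd.copy(),yd.copy()
    for _ in range(20):
        s=1+c["k1"]*(x*x+y*y); x,y=xd/s,yd/s
    z=c["range_z"]; P=np.stack([x*z,-y*z,-z,np.ones_like(z)],-1)
    return (P@np.array(c["extrinsics"]).T)[...,:3], np.stack([x,-y,-np.ones_like(x)],-1)
def ray(c,rays,u,v,z):
    """world point of pixel at height z"""
    E=np.array(c["extrinsics"]); d=E[:3,:3]@rays[int(round(v)),int(round(u))]; o=E[:3,3]
    return o+d*(z-o[2])/d[2]
def save(img,n): cv2.imwrite("pics/"+n,cv2.cvtColor(img,cv2.COLOR_RGB2BGR))
E
python3 - <<'E'
from h import *
for n in("top","scene"):
    c=cam(n); save(c["image"],n+"1.png"); np.save(n+"1.npy",c,allow_pickle=True)
    print(n,c["vfov"],c["cx"],c["cy"],c["k1"],np.round(c["extrinsics"],3).tolist())
print(robot.observe())
E
```

```text
pics
top 53.562765603648145 253.53813581033944 190.62832018197517 -0.10944073046839592 [[0.145, 0.969, -0.203, 0.39], [-0.989, 0.142, -0.028, -0.017], [0.002, 0.205, 0.979, 0.977], [0.0, 0.0, 0.0, 1.0]]
scene 52.01182747647491 251.14814372266056 190.0599511347996 -0.08062858313268102 [[-0.807, -0.453, 0.378, 0.922], [0.59, -0.637, 0.495, 0.466], [0.017, 0.623, 0.782, 0.777], [0.0, 0.0, 0.0, 1.0]]
{'time': 0.1, 'qpos': array([-1.36098472e+00,  3.42668175e-01,  1.52493509e+00, -1.71431339e-05,
        1.27539037e+00, -1.46006210e-01]), 'qvel': array([ 0.00039564, -0.0022732 , -0.00142859,  0.0012432 ,  0.00135013,
       -0.00032615]), 'joint_efforts': array([ 1.67128022e-03, -4.32004559e+01, -2.44694406e+01,  7.19388225e-02,
        5.26062108e-02, -4.03878369e-05]), 'tool_pos': array([ 0.18282296, -0.49174691,  0.22610186]), 'tool_rot': array([-3.14020419e+00, -1.87607684e-04,  3.55822691e-01]), 'contact_force': array([-0.17192532, -0.31269884, -0.60077549]), 'torque': array([ 0.02078975, -0.05089487,  0.0085062 ]), 'grip_force': 0.0, 'opening': 0.09151607034799938}
```

View pics/top1.png

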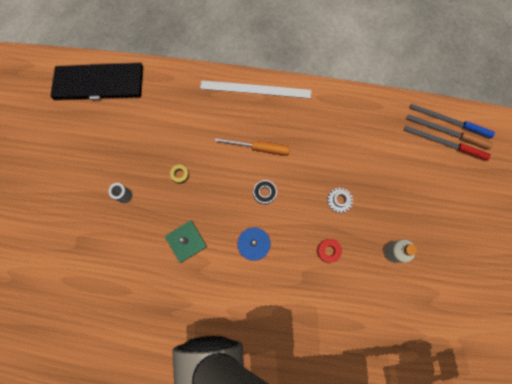

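View pics/scene1.png

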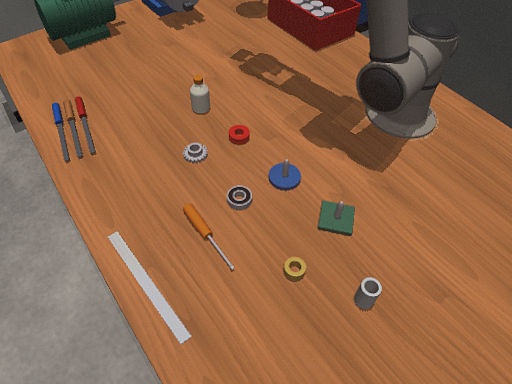

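The top view shows the spacer at (179,173), bearing at (264,192), gear at (340,200), pulley at (330,251), green post at (185,241) and blue post at (254,243). The scene view shows the same layout: spacer (294,268), bearing (239,197), gear (195,152), pulley (239,133), blue post (285,176) and green post (337,217).

```bash
cat > m.py <<'E'
from h import *
from scipy.optimize import least_squares
# name: top px, scene px, top height, outer radius at top
T={"spacer":((179,173),(294,268),.024,.024),"bearing":((264,192),(239,197),.020,.031),"gear":((340,200),(195,150),.026,.020),
"pulley":((330,251),(239,131),.022,.030),"blue":((254,243),(285,176),.014,.042),"green":((185,241),(337,217),.014,.040),
"sleeve":((117,190),(370,286),.065,.021),"bottle":((404,250),(198,80),.110,.01)}
for i,n in enumerate(("top","scene")):
    c=np.load(n+"1.npy",allow_pickle=True).item(); P,R=cloud(c)
    for k,t in T.items():
        g=ray(c,R,*t[i],t[2])
        d=np.hypot(P[...,0]-g[0],P[...,1]-g[1])
        near=(d<t[3]+.02)&(c["range_z"]>0)
        m=near&(abs(P[...,2]-t[2])<.0045)
        q=P[m]
        if k=="green":
            (x,y),s,a=cv2.minAreaRect(q[:,:2].astype(np.float32)*1000); print(n,k,round(x/1e3,4),round(y/1e3,4),np.round(s),a,"peg",np.round(P[near&(P[...,2]>.05)].mean(0),4)); continue
        (x,y),r=cv2.minEnclosingCircle(q[:,:2].astype(np.float32)*1000)
        print(n,k,"ray",np.round(g[:2],4),"circ",round(x/1e3,4),round(y/1e3,4),"r",round(r,1),"want",t[3]*1e3,"z",round(np.median(q[:,2]),4),len(q),
          "peg %s"%np.round(P[near&(P[...,2]>.05)].mean(0),4) if k=="blue" else "")
E
python3 m.py
python3 - <<'E'
from h import *
c=np.load("top1.npy",allow_pickle=True).item()
save(cv2.resize(c["image"][140:280,90:430],None,fx=2.35,fy=2.35,interpolation=cv2.INTER_CUBIC),"crop.png")
E
```

```text
top spacer ray [0.6051 0.2079] circ 0.6059 0.2096 r 24.5 want 24.0 z 0.0238 181 
top bearing ray [ 0.588  -0.0172] circ 0.5906 -0.0184 r 30.8 want 31.0 z 0.0204 369 
top gear ray [ 0.5943 -0.2125] circ 0.5985 -0.2143 r 20.0 want 20.0 z 0.0266 111 
top pulley ray [ 0.4624 -0.2016] circ 0.4637 -0.2003 r 30.4 want 30.0 z 0.0226 355 
top blue ray [ 0.4558 -0.0106] circ 0.4545 -0.0096 r 41.7 want 42.0 z 0.0146 821 peg [ 0.4539 -0.0095  0.0628]
top green 0.435 0.163 [81. 79.] 40.32353591918945 peg [0.4347 0.1626 0.0617]
top sleeve ray [0.5308 0.3444] circ 0.5289 0.3468 r 21.9 want 21.0 z 0.0642 130 
top bottle ray [ 0.4812 -0.3555] circ 0.484 -0.3715 r 13.0 want 10.0 z 0.1108 99 
scene spacer ray [0.609  0.2132] circ 0.6053 0.2098 r 24.6 want 24.0 z 0.0251 272 
scene bearing ray [ 0.593  -0.0127] circ 0.5885 -0.0153 r 32.2 want 31.0 z 0.0203 363 
scene gear ray [ 0.6005 -0.2053] circ 0.5977 -0.2123 r 20.3 want 20.0 z 0.026 95 
scene pulley ray [ 0.4606 -0.2015] circ 0.4632 -0.1978 r 31.0 want 30.0 z 0.0224 232 
scene blue ray [ 0.4557 -0.0038] circ 0.4535 -0.0065 r 43.5 want 42.0 z 0.0146 576 peg [ 0.4563 -0.0047  0.06  ]
scene green 0.4346 0.1631 [84. 81.] 39.75406265258789 peg [0.4382 0.166  0.0601]
scene sleeve ray [0.5299 0.3459] circ 0.5305 0.3482 r 21.3 want 21.0 z 0.0656 211 
scene bottle ray [ 0.4884 -0.3612] circ 0.4837 -0.3703 r 13.5 want 10.0 z 0.1112 44
```

View pics/crop.png

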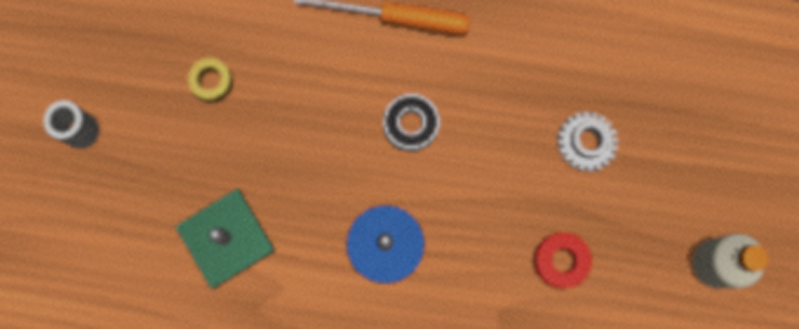

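The crop confirms the circle fits, and both cameras agree to 2–3 mm on all six items. The bores allow 5 mm of play, so that's accurate enough. I'll start with the bearing.

```bash
cat > d.py <<'E'
import sys
from h import *
O={"spacer":(.6056,.2097),"bearing":(.5896,-.0170),"gear":(.598,-.2133),"pulley":(.4635,-.199),"blue":(.454,-.008),"green":(.4348,.163)}
s=robot.observe(); p=s["tool_pos"]; r,pi,y=s["tool_rot"]
c,n=np.cos(y),np.sin(y)
for a in sys.argv[1:]:   # name or x,y
    t=O[a] if a in O else tuple(map(float,a.split(",")))
    d=np.array(t)-p[:2]; print(a,"x,y shift",np.round([10*(c*d[0]+n*d[1]),10*(n*d[0]-c*d[1])],3))
    
print("t",round(s["time"],2),"tcp",np.round(p,4),"rot",np.round(s["tool_rot"],4),"F",np.round(s["contact_force"],1),"open",round(s["opening"],4),"grip",s["grip_force"])
E
python3 d.py bearing
```

```text
bearing x,y shift [ 5.467 -3.033]
t 0.1 tcp [ 0.1828 -0.4917  0.2261] rot [-3.1402e+00 -2.0000e-04  3.5580e-01] F [-0.2 -0.3 -0.6] open 0.0915 grip 0.0
```

Request:
move_arm:
  motion:
    - [0.45,-0.25,0.0,0,0,0]
    - [0.91,-0.5,0.0,0,0,0]
    - [0.91,-0.5,0.0,0,0,0]
  fingers: 1

```text
time: 0.48
tool_pos: [0.2524, -0.4111, 0.2266]
tool_rot: [-3.14, -0.001, 0.36]
contact_force: [0.5, -0.8, -0.4]
opening: 0.0914
grip_force: 0.0
```

Request:
move_arm:
  motion:
    - [0.45,-0.25,0.1,0,0,0]
    - [0.91,-0.5,0.2,0,0,0]
    - [0.91,-0.5,0.2,0,0,0]

```text
time: 0.85
tool_pos: [0.3195, -0.333, 0.206]
tool_rot: [-3.14, 0.0, 0.36]
contact_force: [0.1, 0.1, 1.0]
opening: 0.0911
grip_force: 0.0
```

Request:
move_arm:
  motion:
    - [0.45,-0.25,0.1,0,0,0]
    - [0.91,-0.5,0.2,0,0,0]
    - [0.91,-0.5,0.2,0,0,0]

```text
time: 1.23
tool_pos: [0.3873, -0.2555, 0.1861]
tool_rot: [-3.141, 0.001, 0.359]
contact_force: [0.0, -0.8, -0.5]
opening: 0.092
grip_force: 0.0
```

Request:
move_arm:
  motion:
    - [0.45,-0.25,0.1,0,0,0]
    - [0.91,-0.5,0.2,0,0,0]
    - [0.91,-0.5,0.2,0,0,0]

```text
time: 1.6
tool_pos: [0.4553, -0.1777, 0.1662]
tool_rot: [-3.141, 0.001, 0.358]
contact_force: [-0.2, -1.0, 0.8]
opening: 0.0917
grip_force: 0.0
```

Request:
move_arm:
  motion:
    - [0.45,-0.25,0.1,0,0,0]
    - [0.91,-0.5,0.2,0,0,0]
    - [0.91,-0.5,0.2,0,0,0]
    - [0.91,-0.5,0.2,0,0,0]
    - [0.91,-0.5,0.2,0,0,0]

```text
time: 2.22
tool_pos: [0.5218, -0.1013, 0.1471]
tool_rot: [3.141, -0.0, 0.353]
contact_force: [-0.4, -0.3, 0.0]
opening: 0.0918
grip_force: 0.0
```

```bash
python3 d.py bearing
```

```text
bearing x,y shift [ 0.928 -0.556]
t 2.23 tcp [ 0.5218 -0.1013  0.1471] rot [ 3.1408e+00 -1.0000e-04  3.5350e-01] F [-0.4 -0.3  0. ] open 0.0918 grip 0.0
```

Request:
move_arm:
  motion:
    - [0.45,-0.27,0,0,0,0]
    - [0.92,-0.56,0.0,0,0,0]
    - [0.925,-0.56,0.3,0,0,0]
    - [0.925,-0.56,0.7,0,0,0]
    - [0.925,-0.56,0.95,0,0,0]
    - [0.925,-0.56,0.95,0,0,0]
    - [0.925,-0.56,0.95,0,0,0]

```text
time: 3.1
tool_pos: [0.5903, -0.0156, 0.0531]
tool_rot: [3.14, -0.002, 0.355]
contact_force: [-0.0, 0.4, 0.2]
opening: 0.0919
grip_force: 0.0
```

```bash
python3 d.py bearing
```

```text
bearing x,y shift [-0.011  0.011]
t 3.1 tcp [ 0.5903 -0.0156  0.0531] rot [ 3.1404e+00 -1.8000e-03  3.5480e-01] F [-0.   0.4  0.2] open 0.0919 grip 0.0
```

Request:
move_arm:
  motion:
    - [0,0.01,0.2,0,0,0]
    - [0,0.01,0.35,0,0,0]
    - [0,0.01,0.49,0,0,0]
    - [0,0.01,0.49,0,0,0]
    - [0,0.01,0.49,0,0,0]

```text
time: 3.72
tool_pos: [0.5903, -0.0156, 0.0031]
tool_rot: [3.141, -0.001, 0.356]
contact_force: [1.3, 0.3, 0.2]
opening: 0.0916
grip_force: 0.0
```

Request:
move_arm:
  motion:
    - [0,0,0,0,0,0]
    - [0,0,0,0,0,0]
    - [0,0,0,0,0,0]
    - [0,0,0,0,0,0]
    - [0,0,0,0,0,0]
    - [0,0,0,0,0,0]
  fingers: -1
  newtons: 30

```text
time: 4.47
tool_pos: [0.59, -0.0156, 0.0028]
tool_rot: [3.141, -0.0, 0.356]
contact_force: [-0.5, -0.4, 1.7]
opening: 0.061
grip_force: 30.0
```

Request:
move_arm:
  motion:
    - [0,0,-0.2,0,0,0]
    - [0,0,-0.5,0,0,0]
    - [0,0,-0.9,0,0,0]
    - [0,0,-1,0,0,0]
    - [0,0,-1,0,0,0]
    - [0,0,-1,0,0,0]

```text
time: 5.22
tool_pos: [0.5887, -0.0154, 0.1008]
tool_rot: [-3.14, 0.003, 0.356]
contact_force: [-0.6, -0.1, -3.3]
opening: 0.0611
grip_force: 30.0
```

```bash
python3 d.py green blue; python3 - <<'E'
from h import *
c=cam("scene"); save(cv2.resize(c["image"][60:310,120:420],None,fx=2.4,fy=2.4),"s2.png")
E
```

```text
green x,y shift [-0.822 -2.208]
blue x,y shift [-1.237 -0.538]
t 5.22 tcp [ 0.5887 -0.0154  0.1008] rot [-3.140e+00  3.000e-03  3.557e-01] F [-0.6 -0.1 -3.3] open 0.0611 grip 29.999393820762634
```

View pics/s2.png

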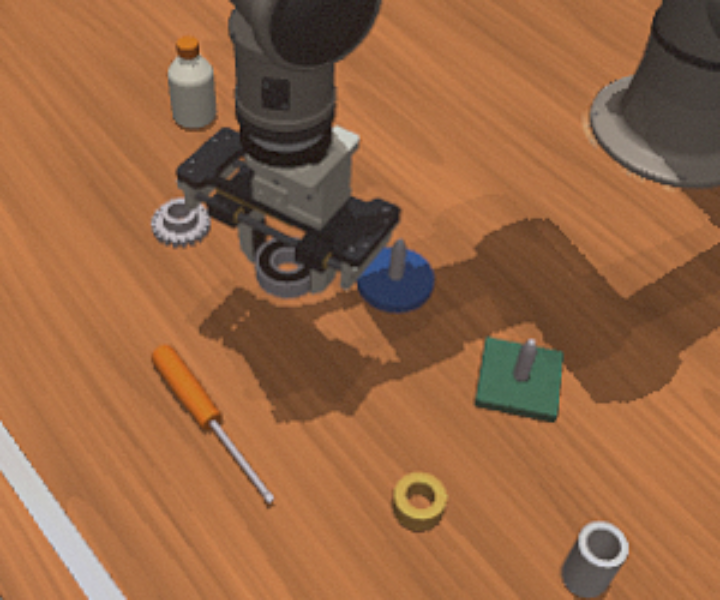

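The bearing is held level at about (287,265) in the crop, and both posts are clear. Next I'll carry it to the green post.

Request:
move_arm:
  motion:
    - [-0.1,-0.3,0,0,0,0]
    - [-0.2,-0.6,-0.05,0,0,0]
    - [-0.3,-0.8,-0.1,0,0,0]

```text
time: 5.65
tool_pos: [0.5323, 0.05, 0.1114]
tool_rot: [-3.14, 0.003, 0.356]
contact_force: [-0.7, -0.8, -2.4]
opening: 0.0609
grip_force: 30.0
```

Request:
move_arm:
  motion:
    - [-0.1,-0.3,0,0,0,0]
    - [-0.2,-0.6,0,0,0,0]
    - [-0.3,-0.8,0,0,0,0]

```text
time: 6.02
tool_pos: [0.4765, 0.1144, 0.1118]
tool_rot: [-3.141, 0.002, 0.357]
contact_force: [-1.2, -0.4, -1.7]
opening: 0.061
grip_force: 30.0
```

Request:
move_arm:
  motion:
    - [-0.1,-0.3,0,0,0,0]
    - [-0.22,-0.6,0,0,0,0]
    - [-0.22,-0.6,0,0,0,0]
    - [-0.22,-0.6,0,0,0,0]
    - [-0.22,-0.6,0,0,0,0]

```text
time: 6.65
tool_pos: [0.437, 0.1615, 0.1126]
tool_rot: [3.141, -0.0, 0.355]
contact_force: [0.7, -0.2, -2.3]
opening: 0.0607
grip_force: 30.0
```

```bash
python3 d.py green
```

```text
green x,y shift [-0.016 -0.021]
t 6.65 tcp [0.437  0.1615 0.1126] rot [ 3.1413e+00 -2.0000e-04  3.5490e-01] F [ 0.7 -0.2 -2.3] open 0.0607 grip 29.99940044246614
```

Request:
move_arm:
  motion:
    - [-0.02,-0.02,0.1,0,0,0]
    - [-0.02,-0.02,0.25,0,0,0]
    - [-0.02,-0.02,0.4,0,0,0]
    - [-0.02,-0.02,0.55,0,0,0]
    - [-0.02,-0.02,0.6,0,0,0]
    - [-0.02,-0.02,0.6,0,0,0]

```text
time: 7.4
tool_pos: [0.4337, 0.1631, 0.0523]
tool_rot: [-3.142, 0.001, 0.355]
contact_force: [0.7, -0.1, -2.6]
opening: 0.0611
grip_force: 30.0
```

```bash
python3 d.py green;  python3 - <<'E'
from h import *
c=cam("scene"); save(cv2.resize(c["image"][130:270,250:430],None,fx=4,fy=4),"s3.png")
E
```

```text
green x,y shift [0.01  0.005]
t 7.4 tcp [0.4337 0.1631 0.0523] rot [-3.1416e+00  9.0000e-04  3.5540e-01] F [ 0.7 -0.1 -2.6] open 0.0611 grip 29.999455315992236
```

View pics/s3.png

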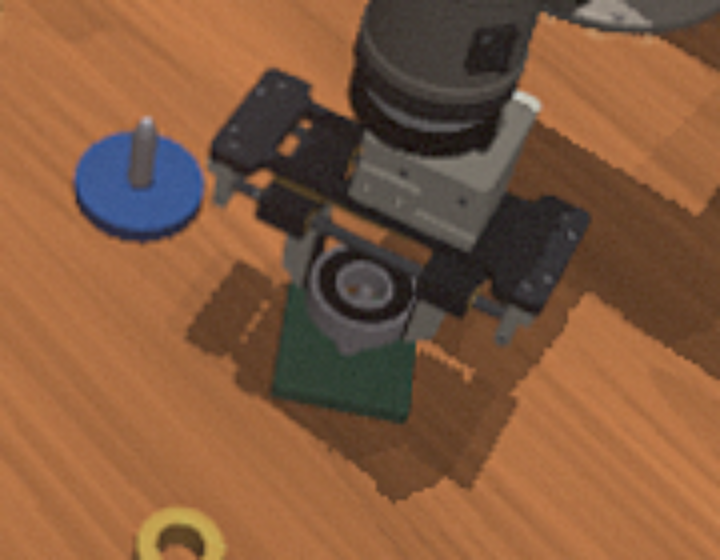

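The peg tip shows centred in the bearing's bore at about (362,285) in the crop, and there's no contact force. I'll keep lowering.

Request:
move_arm:
  motion:
    - [0,0,0.1,0,0,0]
    - [0,0,0.2,0,0,0]
    - [0,0,0.28,0,0,0]
    - [0,0,0.33,0,0,0]
    - [0,0,0.35,0,0,0]
    - [0,0,0.355,0,0,0]
    - [0,0,0.355,0,0,0]
    - [0,0,0.355,0,0,0]

```text
time: 8.45
tool_pos: [0.4339, 0.1633, 0.0174]
tool_rot: [3.141, -0.0, 0.356]
contact_force: [1.2, -0.3, -2.3]
opening: 0.0607
grip_force: 30.0
```

Still bearing the full weight, so I'll creep down to contact.

Request:
move_arm:
  motion:
    - [0,0,0.005,0,0,0]
    - [0,0,0.01,0,0,0]
    - [0,0,0.01,0,0,0]

```text
time: 8.82
tool_pos: [0.4339, 0.1633, 0.0168]
tool_rot: [3.141, -0.001, 0.356]
contact_force: [-1.5, -0.5, 5.1]
opening: 0.0606
grip_force: 30.0
```

Request:
move_arm:
  motion:
    - [0,0,0.005,0,0,0]
    - [0,0,0.005,0,0,0]
    - [0,0,0.005,0,0,0]

```text
time: 9.2
tool_pos: [0.434, 0.1633, 0.0168]
tool_rot: [3.141, -0.001, 0.356]
contact_force: [-2.8, -1.1, 11.8]
opening: 0.061
grip_force: 30.0
```

Request:
move_arm:
  motion:
    - [0,0,-0.005,0,0,0]
    - [0,0,-0.01,0,0,0]
    - [0,0,-0.01,0,0,0]
    - [0,0,-0.01,0,0,0]
  fingers: 1

```text
time: 9.7
tool_pos: [0.4338, 0.1633, 0.0166]
tool_rot: [3.142, 0.0, 0.356]
contact_force: [0.4, 0.0, -1.2]
opening: 0.0911
grip_force: 0.0
```

Request:
move_arm:
  motion:
    - [0,0,-0.2,0,0,0]
    - [0,0,-0.5,0,0,0]
    - [0,0,-0.9,0,0,0]
    - [0,0,-1,0,0,0]
    - [0,0,-1,0,0,0]

```text
time: 10.32
tool_pos: [0.4339, 0.1633, 0.1168]
tool_rot: [3.141, -0.001, 0.356]
contact_force: [0.3, 0.2, -1.1]
opening: 0.0918
grip_force: 0.0
```

```bash
python3 d.py pulley
```

```text
pulley x,y shift [-0.985  3.499]
t 10.32 tcp [0.4339 0.1633 0.1168] rot [ 3.1414e+00 -8.0000e-04  3.5580e-01] F [ 0.3  0.2 -1.1] open 0.0918 grip 0.0
```

Request:
move_arm:
  motion:
    - [-0.1,0.4,0,0,0,0]
    - [-0.2,0.8,0,0,0,0]
    - [-0.25,0.9,0,0,0,0]

```text
time: 10.7
tool_pos: [0.441, 0.0686, 0.1152]
tool_rot: [-3.141, 0.003, 0.353]
contact_force: [-0.2, -0.8, 1.3]
opening: 0.0917
grip_force: 0.0
```

Request:
move_arm:
  motion:
    - [-0.1,0.4,0,0,0,0]
    - [-0.2,0.8,0,0,0,0]
    - [-0.25,0.9,0,0,0,0]

```text
time: 11.08
tool_pos: [0.4493, -0.0239, 0.1158]
tool_rot: [-3.141, 0.001, 0.354]
contact_force: [-0.3, 1.1, -0.0]
opening: 0.0919
grip_force: 0.0
```

Request:
move_arm:
  motion:
    - [-0.1,0.4,0,0,0,0]
    - [-0.2,0.8,0,0,0,0]
    - [-0.25,0.9,0,0,0,0]

```text
time: 11.45
tool_pos: [0.4574, -0.1165, 0.116]
tool_rot: [-3.141, 0.001, 0.354]
contact_force: [-0.2, 0.9, -0.3]
opening: 0.0917
grip_force: 0.0
```

Request:
move_arm:
  motion:
    - [-0.1,0.4,0,0,0,0]
    - [-0.24,0.8,0.1,0,0,0]
    - [-0.24,0.8,0.4,0,0,0]
    - [-0.24,0.8,0.6,0,0,0]
    - [-0.24,0.8,0.6,0,0,0]
    - [-0.24,0.8,0.6,0,0,0]

```text
time: 12.2
tool_pos: [0.4633, -0.1985, 0.0572]
tool_rot: [3.141, -0.0, 0.357]
contact_force: [0.4, -1.5, -0.3]
opening: 0.0918
grip_force: 0.0
```

```bash
python3 d.py pulley
```

```text
pulley x,y shift [0.    0.006]
t 12.2 tcp [ 0.4633 -0.1985  0.0572] rot [ 3.1414e+00 -3.0000e-04  3.5670e-01] F [ 0.4 -1.5 -0.3] open 0.0918 grip 0.0
```

Request:
move_arm:
  motion:
    - [0,0.005,0.2,0,0,0]
    - [0,0.005,0.4,0,0,0]
    - [0,0.005,0.54,0,0,0]
    - [0,0.005,0.54,0,0,0]
    - [0,0.005,0.54,0,0,0]

```text
time: 12.82
tool_pos: [0.4636, -0.1999, 0.0034]
tool_rot: [3.141, -0.001, 0.356]
contact_force: [-0.6, 0.0, -1.1]
opening: 0.0917
grip_force: 0.0
```

Request:
move_arm:
  motion:
    - [0,0,0,0,0,0]
    - [0,0,0,0,0,0]
    - [0,0,0,0,0,0]
    - [0,0,0,0,0,0]
    - [0,0,0,0,0,0]
  fingers: -1
  newtons: 25

```text
time: 13.45
tool_pos: [0.4631, -0.1997, 0.0028]
tool_rot: [-3.142, 0.0, 0.356]
contact_force: [-0.1, 1.0, 1.0]
opening: 0.0587
grip_force: 25.0
```

Request:
move_arm:
  motion:
    - [0,0,-0.2,0,0,0]
    - [0,0,-0.5,0,0,0]
    - [0,0,-0.9,0,0,0]
    - [0,0,-1,0,0,0]
    - [0,0,-1,0,0,0]
    - [0,0,-1,0,0,0]

```text
time: 14.2
tool_pos: [0.4623, -0.1992, 0.1012]
tool_rot: [-3.139, 0.002, 0.356]
contact_force: [-0.3, 0.0, -2.8]
opening: 0.0589
grip_force: 25.0
```

```bash
python3 d.py green;  python3 - <<'E'
from h import *
c=cam("scene"); save(cv2.resize(c["image"][30:270,130:430],None,fx=2.4,fy=2.4),"s4.png")
E
```

```text
green x,y shift [ 1.004 -3.491]
t 14.2 tcp [ 0.4623 -0.1992  0.1012] rot [-3.1394e+00  1.8000e-03  3.5580e-01] F [-0.3  0.  -2.8] open 0.0589 grip 24.999351636506617
```

View pics/s4.png

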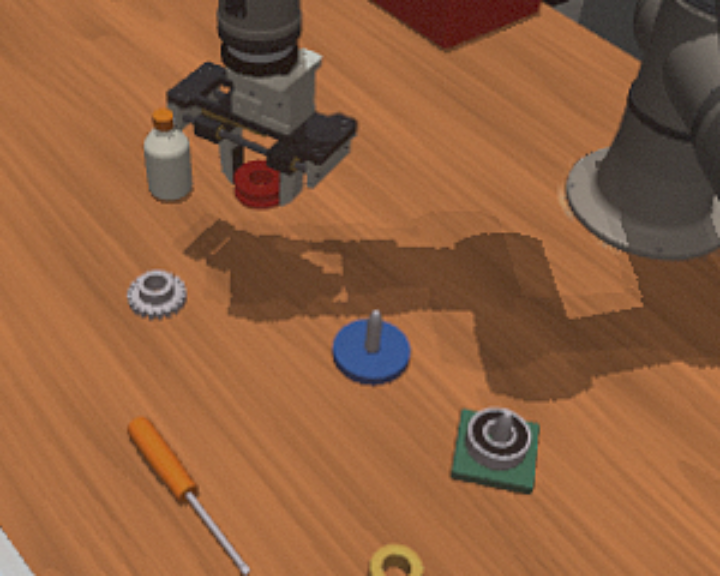

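The bearing is seated flat on the green post at (500,437), and the pulley is held at (260,183). I'll carry the pulley over.

Request:
move_arm:
  motion:
    - [0.1,-0.4,-0.1,0,0,0]
    - [0.2,-0.8,-0.15,0,0,0]
    - [0.25,-0.9,-0.15,0,0,0]

```text
time: 14.62
tool_pos: [0.4542, -0.1046, 0.117]
tool_rot: [-3.14, 0.002, 0.358]
contact_force: [-0.0, 0.3, -1.4]
opening: 0.059
grip_force: 25.0
```

Request:
move_arm:
  motion:
    - [0.1,-0.4,0,0,0,0]
    - [0.2,-0.8,0,0,0,0]
    - [0.25,-0.9,0,0,0,0]

```text
time: 15.0
tool_pos: [0.4466, -0.0122, 0.1169]
tool_rot: [-3.141, 0.001, 0.358]
contact_force: [0.4, 0.2, -1.7]
opening: 0.0588
grip_force: 25.0
```

Request:
move_arm:
  motion:
    - [0.1,-0.4,0,0,0,0]
    - [0.2,-0.8,0,0,0,0]
    - [0.25,-0.9,0,0,0,0]

```text
time: 15.38
tool_pos: [0.4393, 0.0805, 0.1172]
tool_rot: [-3.142, 0.001, 0.358]
contact_force: [0.2, -0.3, -2.2]
opening: 0.0587
grip_force: 25.0
```

Request:
move_arm:
  motion:
    - [0.1,-0.4,0,0,0,0]
    - [0.25,-0.79,0,0,0,0]
    - [0.25,-0.79,0,0,0,0]
    - [0.25,-0.79,0,0,0,0]
    - [0.25,-0.79,0,0,0,0]

```text
time: 16.0
tool_pos: [0.4356, 0.161, 0.1175]
tool_rot: [3.141, 0.0, 0.354]
contact_force: [-0.6, -0.9, -2.3]
opening: 0.0589
grip_force: 25.0
```

```bash
python3 d.py green
```

```text
green x,y shift [-0.    -0.021]
t 16.0 tcp [0.4356 0.161  0.1175] rot [3.1413e+00 4.0000e-04 3.5420e-01] F [-0.6 -0.9 -2.3] open 0.0589 grip 24.99945379793644
```

Request:
move_arm:
  motion:
    - [-0.005,-0.02,0.1,0,0,0]
    - [-0.005,-0.02,0.25,0,0,0]
    - [-0.005,-0.02,0.4,0,0,0]
    - [-0.005,-0.02,0.55,0,0,0]
    - [-0.005,-0.02,0.62,0,0,0]
    - [-0.005,-0.02,0.62,0,0,0]

```text
time: 16.75
tool_pos: [0.4338, 0.1637, 0.0552]
tool_rot: [-3.142, 0.001, 0.355]
contact_force: [0.3, -0.3, -1.7]
opening: 0.0588
grip_force: 25.0
```

```bash
python3 d.py green;  python3 - <<'E'
from h import *
c=cam("scene"); save(cv2.resize(c["image"][130:270,250:430],None,fx=4,fy=4),"s5.png")
E
```

```text
green x,y shift [0.007 0.01 ]
t 16.75 tcp [0.4338 0.1637 0.0552] rot [-3.1415e+00  1.2000e-03  3.5540e-01] F [ 0.3 -0.3 -1.7] open 0.0588 grip 24.999405099079013
```

View pics/s5.png

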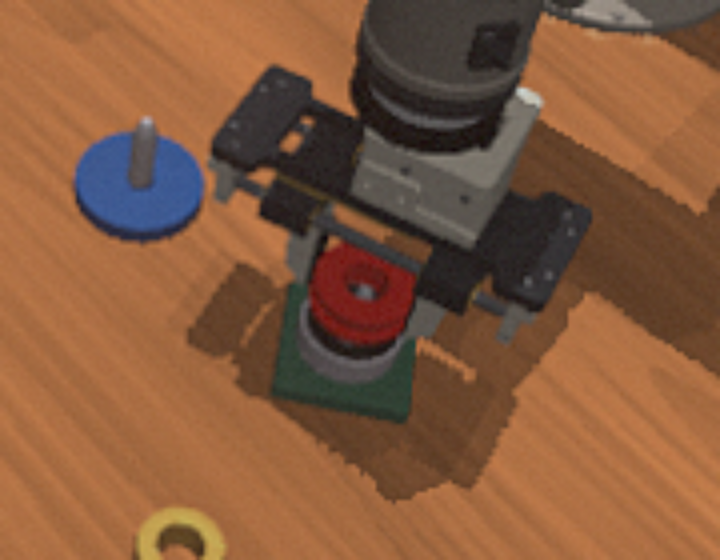

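The peg tip shows inside the pulley's bore at (362,285) in the crop. I'll lower another 18 mm.

Request:
move_arm:
  motion:
    - [0,0,0.06,0,0,0]
    - [0,0,0.12,0,0,0]
    - [0,0,0.16,0,0,0]
    - [0,0,0.175,0,0,0]
    - [0,0,0.18,0,0,0]
    - [0,0,0.18,0,0,0]
    - [0,0,0.18,0,0,0]

```text
time: 17.68
tool_pos: [0.4342, 0.164, 0.0378]
tool_rot: [3.141, -0.0, 0.356]
contact_force: [0.1, -0.3, -1.5]
opening: 0.0591
grip_force: 25.0
```

Request:
move_arm:
  motion:
    - [0,0,0.005,0,0,0]
    - [0,0,0.007,0,0,0]
    - [0,0,0.007,0,0,0]

```text
time: 18.05
tool_pos: [0.4341, 0.1639, 0.037]
tool_rot: [3.142, 0.0, 0.356]
contact_force: [0.2, -0.5, -1.2]
opening: 0.0593
grip_force: 25.0
```

Request:
move_arm:
  motion:
    - [0,0,0.004,0,0,0]
    - [0,0,0.006,0,0,0]
    - [0,0,0.006,0,0,0]

```text
time: 18.42
tool_pos: [0.4341, 0.1639, 0.0368]
tool_rot: [3.141, -0.0, 0.356]
contact_force: [-2.5, -0.7, 5.2]
opening: 0.0587
grip_force: 25.0
```

Request:
move_arm:
  motion:
    - [0,0,-0.005,0,0,0]
    - [0,0,-0.005,0,0,0]
    - [0,0,-0.005,0,0,0]
    - [0,0,-0.005,0,0,0]
  fingers: 1

```text
time: 18.92
tool_pos: [0.4341, 0.1639, 0.0368]
tool_rot: [3.142, 0.0, 0.356]
contact_force: [-0.2, -0.3, 0.6]
opening: 0.0905
grip_force: 0.0
```

Request:
move_arm:
  motion:
    - [0,0,-0.2,0,0,0]
    - [0,0,-0.5,0,0,0]
    - [0,0,-0.8,0,0,0]
    - [0,0,-0.8,0,0,0]
    - [0,0,-0.8,0,0,0]

```text
time: 19.55
tool_pos: [0.4336, 0.1639, 0.1163]
tool_rot: [-3.142, 0.001, 0.356]
contact_force: [-0.0, 0.5, 0.1]
opening: 0.0919
grip_force: 0.0
```

```bash
python3 d.py spacer
```

```text
spacer x,y shift [1.772 0.169]
t 19.55 tcp [0.4336 0.1639 0.1163] rot [-3.1415e+00  9.0000e-04  3.5580e-01] F [-0.   0.5  0.1] open 0.0919 grip 0.0
```

Request:
move_arm:
  motion:
    - [0.4,0.04,0,0,0,0]
    - [0.8,0.08,0,0,0,0]
    - [0.9,0.09,0,0,0,0]

```text
time: 19.92
tool_pos: [0.5227, 0.187, 0.1152]
tool_rot: [-3.141, 0.001, 0.356]
contact_force: [0.1, 1.3, -0.3]
opening: 0.092
grip_force: 0.0
```

Request:
move_arm:
  motion:
    - [0.4,0.04,0,0,0,0]
    - [0.87,0.08,0.1,0,0,0]
    - [0.87,0.08,0.4,0,0,0]
    - [0.87,0.08,0.6,0,0,0]
    - [0.87,0.08,0.6,0,0,0]
    - [0.87,0.08,0.6,0,0,0]

```text
time: 20.68
tool_pos: [0.6059, 0.2097, 0.0573]
tool_rot: [3.141, -0.0, 0.356]
contact_force: [0.7, -0.4, 0.5]
opening: 0.0922
grip_force: 0.0
```

```bash
python3 d.py spacer
```

```text
spacer x,y shift [-0.002 -0.001]
t 20.68 tcp [0.6059 0.2097 0.0573] rot [ 3.1415e+00 -1.0000e-04  3.5580e-01] F [ 0.7 -0.4  0.5] open 0.0922 grip 0.0
```

Request:
move_arm:
  motion:
    - [0,0,0.2,0,0,0]
    - [0,0,0.4,0,0,0]
    - [0,0,0.54,0,0,0]
    - [0,0,0.54,0,0,0]
    - [0,0,0.54,0,0,0]

```text
time: 21.3
tool_pos: [0.6066, 0.2098, 0.0039]
tool_rot: [3.141, -0.002, 0.356]
contact_force: [0.3, -0.9, -0.0]
opening: 0.0917
grip_force: 0.0
```

Request:
move_arm:
  motion:
    - [0,0,0,0,0,0]
    - [0,0,0,0,0,0]
    - [0,0,0,0,0,0]
    - [0,0,0,0,0,0]
    - [0,0,0,0,0,0]
    - [0,0,0,0,0,0]
  fingers: -1
  newtons: 30

```text
time: 22.05
tool_pos: [0.6059, 0.2098, 0.0029]
tool_rot: [-3.141, 0.0, 0.356]
contact_force: [-0.5, 0.8, 0.9]
opening: 0.0473
grip_force: 30.0
```

Request:
move_arm:
  motion:
    - [0,0,-0.2,0,0,0]
    - [0,0,-0.5,0,0,0]
    - [0,0,-0.9,0,0,0]
    - [0,0,-1,0,0,0]
    - [0,0,-1,0,0,0]
    - [0,0,-1,0,0,0]

```text
time: 22.8
tool_pos: [0.6048, 0.2094, 0.1008]
tool_rot: [-3.141, 0.004, 0.356]
contact_force: [-0.2, 0.1, -2.1]
opening: 0.0475
grip_force: 30.0
```

```bash
python3 d.py blue;  python3 - <<'E'
from h import *
c=cam("scene"); save(cv2.resize(c["image"][100:340,130:430],None,fx=2.4,fy=2.4),"s6.png")
E
```

```text
blue x,y shift [-2.171  1.512]
t 22.8 tcp [0.6048 0.2094 0.1008] rot [-3.1412  0.0036  0.3558] F [-0.2  0.1 -2.1] open 0.0475 grip 29.999312963336706
```

View pics/s6.png

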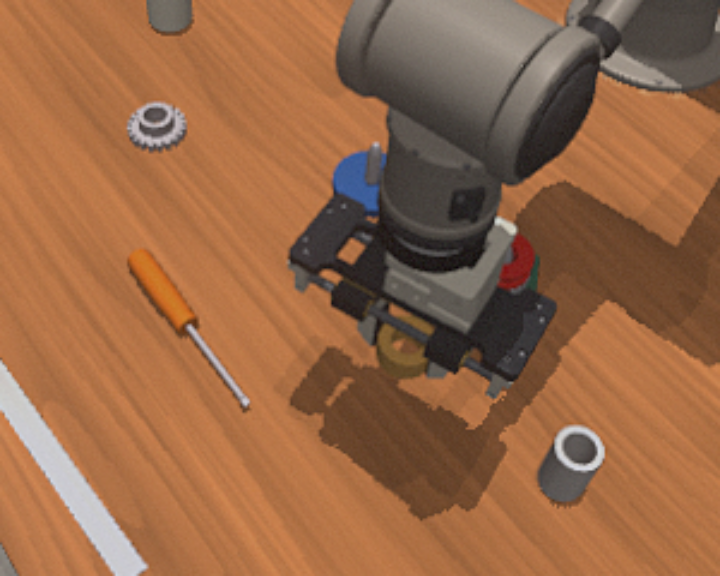

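The spacer is held at (405,345) in the crop. I'll carry it to the blue post.

Request:
move_arm:
  motion:
    - [-0.3,0.2,-0.1,0,0,0]
    - [-0.6,0.4,-0.15,0,0,0]
    - [-0.73,0.5,-0.15,0,0,0]

```text
time: 23.22
tool_pos: [0.5537, 0.1362, 0.1172]
tool_rot: [-3.141, 0.002, 0.355]
contact_force: [0.6, 0.6, -3.3]
opening: 0.0474
grip_force: 30.0
```

Request:
move_arm:
  motion:
    - [-0.35,0.25,0,0,0,0]
    - [-0.7,0.48,0,0,0,0]
    - [-0.73,0.5,0,0,0,0]

```text
time: 23.6
tool_pos: [0.5025, 0.0637, 0.1172]
tool_rot: [-3.141, 0.002, 0.353]
contact_force: [1.2, 0.4, -2.5]
opening: 0.0474
grip_force: 30.0
```

Request:
move_arm:
  motion:
    - [-0.35,0.25,0,0,0,0]
    - [-0.72,0.51,0,0,0,0]
    - [-0.72,0.51,0,0,0,0]
    - [-0.72,0.51,0,0,0,0]
    - [-0.72,0.51,0,0,0,0]

```text
time: 24.22
tool_pos: [0.4551, -0.007, 0.1178]
tool_rot: [3.141, -0.001, 0.357]
contact_force: [-0.0, 0.3, -1.6]
opening: 0.0472
grip_force: 30.0
```

```bash
python3 d.py blue
```

```text
blue x,y shift [-0.013  0.006]
t 24.23 tcp [ 0.4551 -0.007   0.1178] rot [ 3.1415e+00 -6.0000e-04  3.5700e-01] F [-0.   0.3 -1.6] open 0.0472 grip 29.999314472079277
```

Request:
move_arm:
  motion:
    - [-0.005,0.005,0.1,0,0,0]
    - [-0.005,0.005,0.25,0,0,0]
    - [-0.005,0.005,0.4,0,0,0]
    - [-0.005,0.005,0.55,0,0,0]
    - [-0.005,0.005,0.64,0,0,0]
    - [-0.005,0.005,0.64,0,0,0]

```text
time: 24.98
tool_pos: [0.4535, -0.0082, 0.0531]
tool_rot: [-3.141, 0.001, 0.356]
contact_force: [-0.2, 0.0, -3.0]
opening: 0.0475
grip_force: 30.0
```

```bash
python3 d.py blue;  python3 - <<'E'
from h import *
c=cam("scene"); save(cv2.resize(c["image"][100:240,210:390],None,fx=4,fy=4),"s7.png")
E
```

```text
blue x,y shift [0.005 0.   ]
t 24.98 tcp [ 0.4535 -0.0082  0.0531] rot [-3.1408e+00  1.4000e-03  3.5610e-01] F [-0.2  0.  -3. ] open 0.0475 grip 29.999359091743827
```

View pics/s7.png

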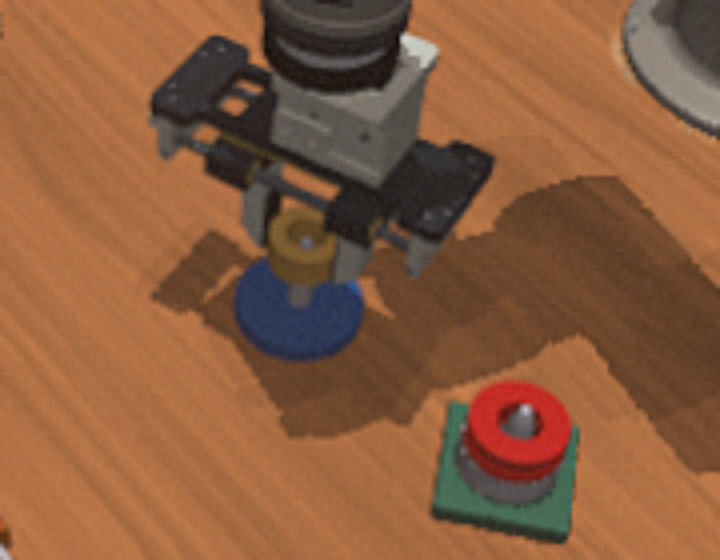

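The peg is inside the spacer's bore at (306,240), and the pulley and bearing are stacked on the green post at (515,440). I'll lower the spacer until it seats.

Request:
move_arm:
  motion:
    - [0,0,0.1,0,0,0]
    - [0,0,0.2,0,0,0]
    - [0,0,0.28,0,0,0]
    - [0,0,0.33,0,0,0]
    - [0,0,0.355,0,0,0]
    - [0,0,0.36,0,0,0]
    - [0,0,0.36,0,0,0]
    - [0,0,0.36,0,0,0]

```text
time: 26.02
tool_pos: [0.4541, -0.0085, 0.0181]
tool_rot: [3.141, -0.0, 0.356]
contact_force: [0.4, -0.1, -1.7]
opening: 0.0475
grip_force: 30.0
```

Request:
move_arm:
  motion:
    - [0,0,0.004,0,0,0]
    - [0,0,0.007,0,0,0]
    - [0,0,0.007,0,0,0]

```text
time: 26.4
tool_pos: [0.4539, -0.0085, 0.0172]
tool_rot: [3.142, 0.0, 0.356]
contact_force: [0.6, 0.6, -3.6]
opening: 0.0473
grip_force: 30.0
```

Request:
move_arm:
  motion:
    - [0,0,0.004,0,0,0]
    - [0,0,0.007,0,0,0]
    - [0,0,0.007,0,0,0]

```text
time: 26.78
tool_pos: [0.4539, -0.0085, 0.0168]
tool_rot: [3.141, -0.0, 0.356]
contact_force: [-1.6, -0.6, 5.5]
opening: 0.0474
grip_force: 30.0
```

Request:
move_arm:
  motion:
    - [0,0,-0.005,0,0,0]
    - [0,0,-0.005,0,0,0]
    - [0,0,-0.005,0,0,0]
    - [0,0,-0.005,0,0,0]
  fingers: 1

```text
time: 27.28
tool_pos: [0.4539, -0.0085, 0.0169]
tool_rot: [3.141, 0.0, 0.356]
contact_force: [0.4, -0.6, 0.3]
opening: 0.0826
grip_force: 0.0
```

Request:
move_arm:
  motion:
    - [0,0,-0.2,0,0,0]
    - [0,0,-0.5,0,0,0]
    - [0,0,-0.9,0,0,0]
    - [0,0,-1,0,0,0]
    - [0,0,-1,0,0,0]

```text
time: 27.9
tool_pos: [0.454, -0.0085, 0.1171]
tool_rot: [3.141, -0.001, 0.356]
contact_force: [-1.1, -0.2, 0.1]
opening: 0.0917
grip_force: 0.0
```

```bash
python3 d.py gear
```

```text
gear x,y shift [0.636 2.422]
t 27.9 tcp [ 0.454  -0.0085  0.1171] rot [ 3.141e+00 -8.000e-04  3.558e-01] F [-1.1 -0.2  0.1] open 0.0917 grip 0.0
```

Request:
move_arm:
  motion:
    - [0.1,0.4,0,0,0,0]
    - [0.2,0.7,0,0,0,0]
    - [0.22,0.81,0,0,0,0]

```text
time: 28.28
tool_pos: [0.5027, -0.0776, 0.1153]
tool_rot: [-3.14, 0.002, 0.354]
contact_force: [0.8, 0.0, 0.2]
opening: 0.0918
grip_force: 0.0
```

Request:
move_arm:
  motion:
    - [0.1,0.4,0,0,0,0]
    - [0.2,0.75,0,0,0,0]
    - [0.21,0.81,0,0,0,0]

```text
time: 28.65
tool_pos: [0.5505, -0.1461, 0.1156]
tool_rot: [-3.14, 0.001, 0.354]
contact_force: [-0.0, -0.5, -0.1]
opening: 0.092
grip_force: 0.0
```

Request:
move_arm:
  motion:
    - [0.1,0.4,0,0,0,0]
    - [0.21,0.8,0.1,0,0,0]
    - [0.21,0.8,0.4,0,0,0]
    - [0.21,0.8,0.6,0,0,0]
    - [0.21,0.8,0.6,0,0,0]
    - [0.21,0.8,0.6,0,0,0]

```text
time: 29.4
tool_pos: [0.5982, -0.2124, 0.0576]
tool_rot: [3.141, -0.0, 0.356]
contact_force: [0.3, -0.5, 1.1]
opening: 0.0918
grip_force: 0.0
```

```bash
python3 d.py gear
```

```text
gear x,y shift [-0.005  0.008]
t 29.4 tcp [ 0.5982 -0.2124  0.0576] rot [ 3.1414e+00 -2.0000e-04  3.5640e-01] F [ 0.3 -0.5  1.1] open 0.0918 grip 0.0
```

Request:
move_arm:
  motion:
    - [0,0.005,0.2,0,0,0]
    - [0,0.005,0.35,0,0,0]
    - [0,0.005,0.45,0,0,0]
    - [0,0.005,0.45,0,0,0]
    - [0,0.005,0.45,0,0,0]
    - [0,0.005,0.45,0,0,0]

```text
time: 30.15
tool_pos: [0.5987, -0.2136, 0.0126]
tool_rot: [3.141, -0.001, 0.356]
contact_force: [0.4, 0.0, 0.9]
opening: 0.0917
grip_force: 0.0
```

Request:
move_arm:
  motion:
    - [0,0,0,0,0,0]
    - [0,0,0,0,0,0]
    - [0,0,0,0,0,0]
    - [0,0,0,0,0,0]
    - [0,0,0,0,0,0]
    - [0,0,0,0,0,0]
  fingers: -1
  newtons: 35

```text
time: 30.9
tool_pos: [0.5983, -0.2133, 0.012]
tool_rot: [-3.141, 0.0, 0.356]
contact_force: [-0.6, 0.6, 0.1]
opening: 0.0389
grip_force: 35.0
```

Request:
move_arm:
  motion:
    - [0,0,-0.2,0,0,0]
    - [0,0,-0.5,0,0,0]
    - [0,0,-0.9,0,0,0]
    - [0,0,-1,0,0,0]
    - [0,0,-1,0,0,0]
    - [0,0,-1,0,0,0]

```text
time: 31.65
tool_pos: [0.5973, -0.213, 0.1099]
tool_rot: [-3.139, 0.003, 0.356]
contact_force: [-0.2, -0.5, -3.7]
opening: 0.0387
grip_force: 35.0
```

```bash
python3 d.py blue;  python3 - <<'E'
from h import *
c=cam("scene"); save(cv2.resize(c["image"][50:240,110:380],None,fx=2.8,fy=2.8),"s8.png")
E
```

```text
blue x,y shift [-0.629 -2.42 ]
t 31.65 tcp [ 0.5973 -0.213   0.1099] rot [-3.139e+00  2.500e-03  3.557e-01] F [-0.2 -0.5 -3.7] open 0.0387 grip 34.99885844998062
```

View pics/s8.png

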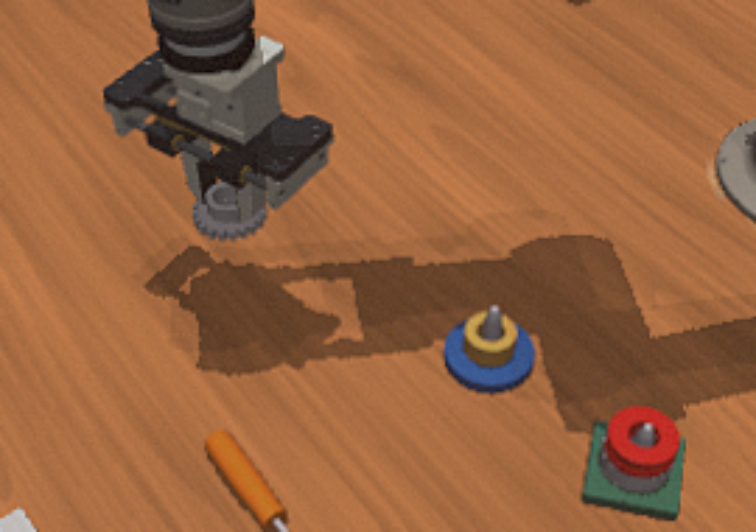

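The gear is held level at (230,215) in the crop, hub up. The spacer is seated on the blue post at (490,335).

Request:
move_arm:
  motion:
    - [-0.1,-0.3,-0.1,0,0,0]
    - [-0.2,-0.7,-0.15,0,0,0]
    - [-0.21,-0.81,-0.15,0,0,0]

```text
time: 32.08
tool_pos: [0.5488, -0.1429, 0.1262]
tool_rot: [-3.14, 0.002, 0.357]
contact_force: [1.1, -0.8, -3.3]
opening: 0.0384
grip_force: 35.0
```

Request:
move_arm:
  motion:
    - [-0.1,-0.4,0,0,0,0]
    - [-0.2,-0.75,0,0,0,0]
    - [-0.21,-0.81,0,0,0,0]

```text
time: 32.45
tool_pos: [0.5012, -0.0748, 0.1263]
tool_rot: [-3.14, 0.002, 0.357]
contact_force: [0.7, -0.1, -3.4]
opening: 0.0388
grip_force: 35.0
```

Request:
move_arm:
  motion:
    - [-0.1,-0.4,0,0,0,0]
    - [-0.21,-0.8,0,0,0,0]
    - [-0.21,-0.8,0,0,0,0]
    - [-0.21,-0.8,0,0,0,0]
    - [-0.21,-0.8,0,0,0,0]

```text
time: 33.08
tool_pos: [0.456, -0.0095, 0.1269]
tool_rot: [3.141, -0.001, 0.355]
contact_force: [-0.6, -0.0, -3.4]
opening: 0.0387
grip_force: 35.0
```

```bash
python3 d.py blue
```

```text
blue x,y shift [-0.014 -0.021]
t 33.08 tcp [ 0.456  -0.0095  0.1269] rot [ 3.1409e+00 -5.0000e-04  3.5480e-01] F [-0.6 -0.  -3.4] open 0.0387 grip 34.99885322526097
```

Request:
move_arm:
  motion:
    - [-0.01,-0.01,0.1,0,0,0]
    - [-0.01,-0.01,0.25,0,0,0]
    - [-0.01,-0.01,0.4,0,0,0]
    - [-0.01,-0.01,0.55,0,0,0]
    - [-0.01,-0.01,0.61,0,0,0]
    - [-0.01,-0.01,0.61,0,0,0]

```text
time: 33.83
tool_pos: [0.4536, -0.0081, 0.0655]
tool_rot: [-3.141, 0.001, 0.355]
contact_force: [0.3, 0.2, -3.5]
opening: 0.0389
grip_force: 35.0
```

```bash
python3 d.py blue;  python3 - <<'E'
from h import *
c=cam("scene"); save(cv2.resize(c["image"][100:240,210:390],None,fx=4,fy=4),"s9.png")
E
```

```text
blue x,y shift [0.005 0.   ]
t 33.83 tcp [ 0.4536 -0.0081  0.0655] rot [-3.1412e+00  9.0000e-04  3.5550e-01] F [ 0.3  0.2 -3.5] open 0.0389 grip 34.99882450327277
```

View pics/s9.png

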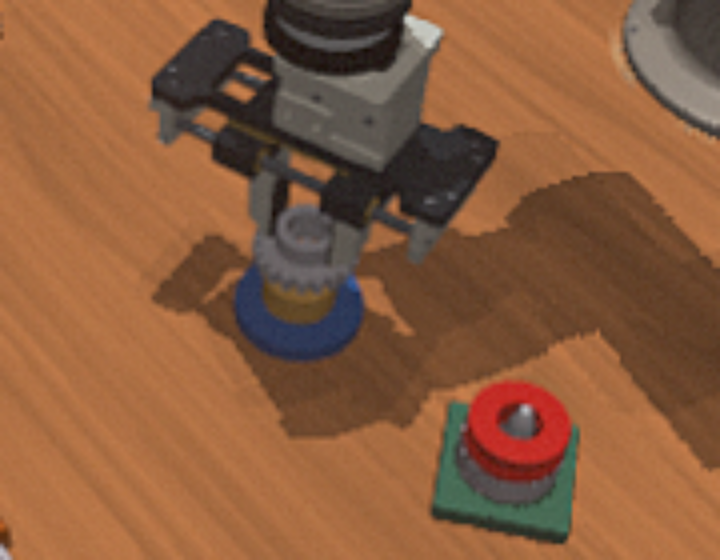

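The gear sits over the spacer with the peg in its bore at (303,235), and there's no side force. I'll lower the rest.

Request:
move_arm:
  motion:
    - [0,0,0.05,0,0,0]
    - [0,0,0.1,0,0,0]
    - [0,0,0.13,0,0,0]
    - [0,0,0.145,0,0,0]
    - [0,0,0.15,0,0,0]
    - [0,0,0.15,0,0,0]
    - [0,0,0.15,0,0,0]

```text
time: 34.75
tool_pos: [0.4538, -0.008, 0.0511]
tool_rot: [3.141, -0.0, 0.356]
contact_force: [-0.4, 0.4, -3.2]
opening: 0.0386
grip_force: 35.0
```

Request:
move_arm:
  motion:
    - [0,0,0.005,0,0,0]
    - [0,0,0.005,0,0,0]
    - [0,0,0.005,0,0,0]

```text
time: 35.12
tool_pos: [0.4537, -0.008, 0.0505]
tool_rot: [3.142, 0.0, 0.356]
contact_force: [0.5, -0.2, -3.5]
opening: 0.0389
grip_force: 35.0
```

Request:
move_arm:
  motion:
    - [0,0,0.004,0,0,0]
    - [0,0,0.007,0,0,0]
    - [0,0,0.007,0,0,0]

```text
time: 35.5
tool_pos: [0.4537, -0.008, 0.0499]
tool_rot: [3.141, -0.0, 0.356]
contact_force: [-0.8, -0.2, -0.0]
opening: 0.0388
grip_force: 35.0
```

Contact has begun at 0.050, the expected seat height. I'll release and retreat.

Request:
move_arm:
  motion:
    - [0,0,0.002,0,0,0]
    - [0,0,0.002,0,0,0]

```text
time: 35.75
tool_pos: [0.4538, -0.008, 0.0499]
tool_rot: [3.141, -0.0, 0.356]
contact_force: [-3.4, -0.4, 3.5]
opening: 0.0385
grip_force: 35.0
```

Request:
move_arm:
  motion:
    - [0,0,0,0,0,0]
    - [0,0,0,0,0,0]
    - [0,0,0,0,0,0]
    - [0,0,0,0,0,0]
    - [0,0,0,0,0,0]
  fingers: 1

```text
time: 36.38
tool_pos: [0.4537, -0.008, 0.0496]
tool_rot: [3.142, 0.0, 0.356]
contact_force: [-0.2, 0.3, 0.2]
opening: 0.0842
grip_force: 0.0
```

Request:
move_arm:
  motion:
    - [0,0,-0.2,0,0,0]
    - [0,0,-0.5,0,0,0]
    - [0,0,-0.9,0,0,0]
    - [0,0,-1,0,0,0]
    - [0,0,-1,0,0,0]

```text
time: 37.0
tool_pos: [0.4538, -0.008, 0.1497]
tool_rot: [3.141, -0.001, 0.356]
contact_force: [0.6, -0.4, -0.9]
opening: 0.092
grip_force: 0.0
```

```bash
python3 - <<'E'
from h import *
c=cam("scene"); save(cv2.resize(c["image"][50:320,110:430],None,fx=2.2,fy=2.2),"s10.png")
P,R=cloud(c); z=c["range_z"]>0
for n,(x,y),h in(("blue",(.454,-.008),.064),("green",(.4348,.163),.056)):
    m=z&(np.hypot(P[...,0]-x,P[...,1]-y)<.03)&(abs(P[...,2]-h)<.005); print(n,np.median(P[m],0),m.sum())
E
```

```text
blue [ 0.45580563 -0.00576271  0.06370157] 138
green [0.43802449 0.16514195 0.05697191] 384
```

View pics/s10.png

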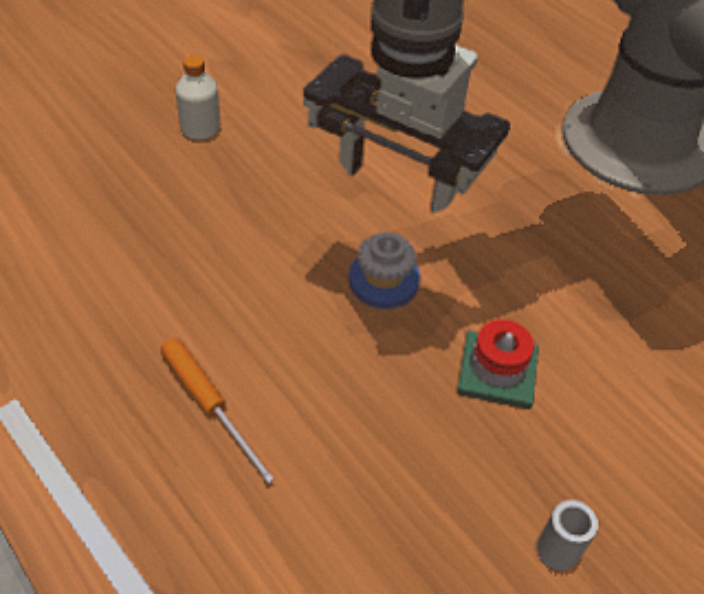

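Both stacks are seated at the right heights: blue (385,265) with its top at 64 mm, green (502,355) with its top at about 56 mm. The bottle, screwdriver and sleeve haven't been moved, and the gripper is clear.

```bash
python3 -c "
from cell import robot
print(robot.hand_in())"
```

```text
the job is handed in; nothing more can be done
None
```

Job handed in at about 37 s: the spacer then the gear (hub up) are seated on the blue post, the bearing then the pulley on the green post, and the sleeve, bottle and screwdriver were left where they were; no verdict was returned.

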